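# Clip the ladle rest onto the soup pot

### The arm

A 6-joint arm with a two-finger parallel gripper is mounted at the origin on the work surface. World frame = base frame: x ahead of the robot, y to its left, z up, the work surface at z = 0. Lengths are in mm, angles in degrees, forces in N, time in s.
With the tool pointing down it reaches from about 350 to 850 mm from the base axis. Payload 8.1 kg.
Tool frame: the origin (TCP) lies midway between the tips of the shut fingers; the grasp point (between the pads) lies 19 mm behind it; z points along the fingers, y is the direction in which the jaws open and shut (so a half turn about z gives the same grasp; the last joint's range is limited). The gripper opens to 85 mm and grips with 20 to 120 N. Pads are 22 mm wide; open, the fingers measure 114 mm over their backs; the gripper's body (76 mm by 85 mm) begins 54 mm behind the grasp point. The pads swing forward as they close: fully open they stand 13 mm farther back than shut.
Start: joints at [64.492, 7.471, 85.268, -0, 87.261, -4.893], TCP at [211.231, 561.593, 231.292] pointing down, gripper open.
Joint ranges: [-169.43, 169.43], [-51.17, 129.36], [1.28, 143.12], [-76.62, 256.62], [0, 156.53], [-152.29, 152.29]. Speed limits (degrees/s): [136.94, 136.94, 159.86, 180, 180, 180].

### API

Orientations are given as [roll, pitch, yaw] about the fixed x, y, z axes, in that order (R = Rz(yaw) Ry(pitch) Rx(roll)).
In Python, from bench import telemetry, snapshot, camera_params, job gives the robot as it stands. The module is installed in compiled form; this text tells all that it offers.
- The arm moves only by the shell command python3 -m jog 'ROWS' [FORCE]. ROWS is JSON, a list that holds one entry, the list of rows, each a list of 7 numbers: the shift along the tool's x, y, z in units of 50 mm (1.0 is 50 mm), then the turn, a rotation vector about the tool's x, y, z in units of 2 pi rad (1.0 is 2 pi rad), then the opening, from 0 (shut) to 1 (fully open). In form: [[[dx, dy, dz, rx, ry, rz, claw], ...]]. A call has 1 to 12 rows; each row shifts and turns the commanded pose from where the row before left it, along the tool's axes as they then stand; what a row does not reach is not made up. A row lasts 1/8 s, in which the tool goes at most 62.5 mm and 10.7 degrees, less where a joint would pass 70% of its speed; a pose out of reach is approached as far as the arm can. A call with a number of a shift or a turn outside -1 to 1 is refused whole. A call with a gripper value outside its range is refused whole. The fingers move at their own pace and stop on an object; FORCE is the grip in N (left out, the last holds). Time passes only in rows, so rows that do not move let the fingers close. It gives the time, the measured TCP pose, the force and the opening at its end, in the units of the state.
- telemetry.sense(): the state, without advancing time (a new reading comes with each control period).
- snapshot(name): name is "side" or "top"; returns (picture, depth): 420x560x3 uint8, red, green, blue; 420x560 float32, mm along the optical axis (not along the pixel's ray), 0 where there is no reading.
- camera_params(name): a dict with "K" (3x3 intrinsics, pixels), "extrinsics" (4x4, takes a point from camera to world coordinates). Camera axes: x right, y down, z forward; pixel columns grow to the right and rows downward; lengths in mm; the calibration is good to about 2 mm. A picture is of the moment at which its call begins. camera_params takes no time and is no camera call.
- job.hand_in(): hands the job in, once; it reports no verdict.
The state is a dict: "time": time; "joint_pos": joint angles; "qd": joint speeds; "joint_efforts": joint torques, N m; "tool_pos": TCP position; "tcp_rot": TCP orientation; "ft_force": force on the tool from outside, world axes, zero at the start; "wrist_torque": the same for the moment, N m; "finger_gap": finger opening in mm.
Only numpy, scipy, OpenCV 4.12 (cv2) and the standard library are available. Lean on these libraries where they do the work, as an engineer would, in place of code of your own. Each camera call takes 0.05 s, during which the arm holds its last target. There are 200 camera calls.

### The job

Set the table for the next guests: take the ladle rest, a sprung clip, off the end wall of the wooden caddy and clip it onto the rim of the soup pot that stands in the middle of the grill pan. Push its jaws well down over the pot's wall so that it sits upright, square across the rim and gripping by its own spring, anywhere round the pot, and let go. Do not use the low outer rim of the pan, and leave the orange bowl, black dip bowl, cup and ladle where they are.

Things in the scene. Friction and masses are not known exactly. Their poses are not given: they have to be found in the camera images.
- clip: ladle rest: sprung steel clip, 100 mm tall, worked like a clothes peg: finger levers up, rubber-lined jaws down. Origin on the hinge; x along the hinge pin (and the wall it is clipped on), y the way the jaws open, z up. About 130 g. Starts clipped on the caddy's end wall, wall's top 20 mm below the origin. This is the +y half: it turns about the origin by half the opening when squeezed
- clip_grip (a point): midpoint between the two finger levers near their tips, 50 mm above the hinge along clip's z; the levers are 24 mm wide along x, their tips 56 mm apart along y (outside) at 52 mm above the hinge while clipped on a 6 mm wall, narrower below. Squeezed along y to 30 mm outside, the jaws stand about 20 mm apart; this takes about 13 N at the tips
- clip_mouth (a point): midway between the jaw linings, 32 mm below the hinge. The linings are 26 mm wide along x and reach from 22 to 42 mm below the hinge, with flared lips down to 49 mm; the throat above them ends 6 mm below the hinge. Let go, the spring presses each lining on a 6 mm wall with about 11 N
- clip_cradle (a point): bottom of the clip's U-shaped wire cradle for the ladle, 47 mm from the hinge's middle along clip's +x, level with the hinge; the wire spans x = 12 to 68 mm, from 3 mm below to 31 mm above the hinge, below the lever tips
- clip_jaw (a joint): opening of the clip's other (-y) half about the hinge, rad: 0 with the linings parallel and 6 mm apart (clipped on a 6 mm wall), -0.14 shut on nothing, +0.62 fully open (26 mm); sprung shut, 0.7 Nm/rad, 0.35 Nm at 0
- pan: round dark cast grill pan, 320 mm across its low outer rim (80 mm above the table), on a low burner, fixed, a soup pot standing up in its middle; two loop lugs reach 199 mm out along own y+ and y-, 78 mm high. Origin on the table at the pan's centre, z up
- pot_rim (a point): centre of the soup pot's mouth, level with the top of its rim, 125 mm above the table. The pot is empty, 170 mm across outside; its wall is upright and 6 mm thick (mid-wall radius 82 mm) and stands 69 mm clear above the grill outside, about as much inside
- caddy: open plywood table caddy, 250 x 120 x 100 mm (own x, y, z), walls 6 mm, fixed, left or right of the pan, holding chopsticks and two jars, all lower than its walls. Origin on the table under its centre. The clip starts on the end wall facing the robot, mid-wall at own x = -122 mm, clip's x along the caddy's +y
- bowl: orange melamine bowl, 124 mm across, 60 mm high, on the other side of the pan from the caddy; origin under its centre. Leave it alone
- dip_bowl: small black bowl, 90 mm across, 38 mm high, between the pan and the robot, to the right; origin under its centre. Leave it alone
- cup: red cup, 72 mm across, 100 mm high, between the pan and the robot, to the left; origin under its centre. Leave it alone
- ladle: steel soup ladle, 305 mm long, lying on the table on the far side of the pan; origin under its bowl, handle along own y+. Leave it alone
Not all that is in view belongs to the job. What is shaped like the clip but yellow is not meant.

How it is judged (in metres and radians):
At the end, for the whole second after the job is handed in: clip shut on the pot's wall by its spring (joint -0.07 to 0.12), mouth 74 to 90 mm from the pot's centre, hinge 3 to 32 mm above the rim, upright within 0.25 rad, square across the rim (pot centre within 24 mm of the clip's own y-z plane), at rest (horizontal distance between clip_mouth and pot_rim between 0.074 and 0.09 m and height (world z) of clip between 0.128 and 0.157 m and angle between clip's own z axis and vertical below 0.25 rad and x of pot_rim in the frame of clip between -0.024 and 0.024 m and value of joint clip_jaw between -0.07 and 0.12 rad and linear speed of clip below 0.02 m/s); the robot touches nothing.
It fails at once if the orange bowl is moved more than 25 mm (distance of bowl from where it was at the start of the episode above 0.025 m).
It fails at once if the black dip bowl is moved more than 25 mm (distance of dip_bowl from where it was at the start of the episode above 0.025 m).
It fails at once if the cup is moved more than 25 mm (distance of cup from where it was at the start of the episode above 0.025 m).
It fails at once if the ladle is moved more than 25 mm (distance of ladle from where it was at the start of the episode above 0.025 m).
It also fails if it takes over 40 s, if anything falls off the work surface, if the arm or the gripper's body presses on something with over 40 N, if the wrist force passes 120 N, or if a joint passes its speed limit or range.

## Working session

There is one attempt and no reset: what is moved stays moved. The work goes in short steps, Python scripts to look and compute and a shell command to move; the robot and the scene stay as the last step left them, time stands still between calls to the robot, and variables do not carry over. Pictures are saved under pics/ and viewed, about 8 in all and at most 12, crops included, and the job is handed in when it is done.

```bash
mkdir -p pics; cat > h.py <<'E'
import numpy as np,cv2
from bench import telemetry,snapshot,camera_params,job
def take(n,save=None):
    p,d=snapshot(n)
    if save: cv2.imwrite('pics/'+save+'.png',p[:,:,::-1]); np.savez('/tmp/'+save,p=p,d=d)
    return p,d
def cloud(n,d):
    c=camera_params(n);K=np.array(c['K']);E=np.array(c['extrinsics'])
    v,u=np.mgrid[:d.shape[0],:d.shape[1]]
    P=np.stack([(u-K[0,2])/K[0,0]*d,(v-K[1,2])/K[1,1]*d,d],-1)
    return P@E[:3,:3].T+E[:3,3]
E
python3 - <<'E'
from h import *
for n in('top','side'):
    p,d=take(n,n+'0'); c=camera_params(n);print(n,np.round(c['K'],1).tolist(),np.round(c['extrinsics'],2).tolist())
a=cv2.imread('pics/top0.png');b=cv2.imread('pics/side0.png')
s=telemetry.sense();print(s['tool_pos'],s['tcp_rot'],s['finger_gap'],s['time'])
E
```

```text
top [[463.9, 0.0, 278.9], [0.0, 463.9, 212.6], [0.0, 0.0, 1.0]] [[0.02, -0.98, 0.18, 399.91], [-1.0, -0.03, 0.0, 80.3], [0.0, -0.18, -0.98, 1187.12], [0.0, 0.0, 0.0, 1.0]]
side [[407.4, 0.0, 284.2], [0.0, 407.4, 209.1], [0.0, 0.0, 1.0]] [[0.99, -0.07, 0.13, 410.74], [-0.15, -0.49, 0.86, -971.25], [0.01, -0.87, -0.49, 732.64], [0.0, 0.0, 0.0, 1.0]]
[211.01669167 561.14102297 230.33462095] [-1.79903786e+02 -9.66088828e-03  1.59385262e+02] 85.22895259265566 0.1
```

View pics/top0.png

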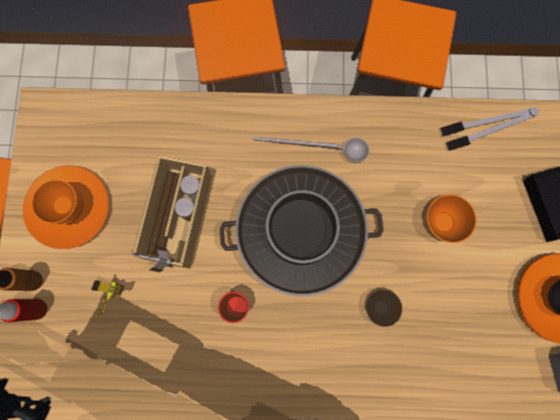

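View pics/side0.png

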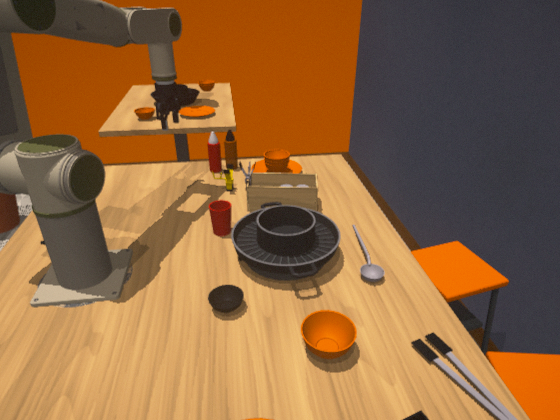

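Top view: the grey clip sits on the caddy's near end wall at about (160,260). The yellow clip-shaped thing at (108,290) stands on the table and is the decoy. The pot is at about (302,227) and the caddy is left of the pan. In the side view the grey clip is at about (248,175) and the yellow one at (229,180). Next I'll measure and make a confirming crop.

```bash
python3 - <<'E'
from h import *
z=np.load('/tmp/top0.npz');p,d=z['p'],z['d'];W=cloud('top',d)
R=np.s_[150:275,125:222]
w=W[R].reshape(-1,3);m=(abs(w[:,2]-100)<6)
r=cv2.minAreaRect(w[m][:,:2].astype(np.float32));print('caddy top',m.sum(),r,cv2.boxPoints(r).round(1).tolist())
w=W[180:275,250:355].reshape(-1,3);m=abs(w[:,2]-125)<5;q=w[m]
for _ in range(3):
    A=np.c_[2*q[:,:2],np.ones(len(q))];s=np.linalg.lstsq(A,(q[:,:2]**2).sum(1),rcond=None)[0]
    rad=np.sqrt(s[2]+s[0]**2+s[1]**2);e=abs(np.hypot(*(q[:,:2]-s[:2]).T)-rad);q=q[e<6]
print('pot',s[:2],rad,len(q),q[:,2].mean())
# clip points above wall
w=W[240:280,140:185];c=p[240:280,140:185]
m=(w[...,2]>106)&(w[...,2]<200)
vu=np.argwhere(m)
for zl in (106,115,125,135,145,155,165,175):
    k=m&(w[...,2]>=zl)&(w[...,2]<zl+10)
    if k.any(): print(zl,k.sum(),w[k].mean(0).round(1),w[k].min(0).round(0),w[k].max(0).round(0))
k=m&(w[...,2]>140);print(w[k].round(0).tolist()[:60])
for nm,uv in (('cup',(235,305)),('decoy',(108,290))):
    u,v=uv;ww=W[v-14:v+14,u-14:u+14].reshape(-1,3);ww=ww[ww[:,2]>25];print(nm,ww.min(0).round(),ww.max(0).round())
a=cv2.resize(p[240:300,85:200],None,fx=6,fy=6,interpolation=2)
b=np.load('/tmp/side0.npz')['p'];b=cv2.resize(b[150:200,200:315],None,fx=6,fy=6,interpolation=2)[:240]
cv2.imwrite('pics/crop1.png',np.vstack([a,b])[:,:,::-1])
E
```

```text
caddy top 738 ((597.9384155273438, 343.6004638671875), (120.93978118896484, 257.8815612792969), 79.79319763183594) [[460.29998779296875, 306.8999938964844], [714.0999755859375, 261.20001220703125], [735.5999755859375, 380.29998779296875], [481.79998779296875, 426.0]]
pot [565.36513994  27.69451863] 81.86788128209267 615 123.85557345767884
106 7 [473.5 334.5 110.4] [466. 330. 106.] [486. 338. 115.]
115 102 [479.8 354.5 121.6] [468. 328. 115.] [489. 398. 125.]
125 63 [478.3 346.3 129.4] [466. 329. 125.] [491. 385. 135.]
135 51 [478.6 346.6 140.1] [461. 333. 135.] [497. 375. 145.]
145 37 [479.2 346.8 149.4] [456. 331. 145.] [500. 376. 155.]
155 32 [482.  343.  160.4] [451. 330. 156.] [503. 359. 165.]
165 47 [476.5 345.8 170. ] [448. 329. 165.] [507. 362. 174.]
[[507.0, 351.0, 172.0], [507.0, 349.0, 171.0], [505.0, 352.0, 171.0], [505.0, 349.0, 171.0], [505.0, 347.0, 170.0], [505.0, 346.0, 168.0], [505.0, 342.0, 172.0], [505.0, 341.0, 169.0], [505.0, 338.0, 173.0], [503.0, 351.0, 164.0], [503.0, 349.0, 165.0], [503.0, 346.0, 167.0], [503.0, 344.0, 165.0], [503.0, 341.0, 169.0], [503.0, 3
[... 432 characters left out ...]
.0, 341.0, 160.0], [500.0, 339.0, 156.0], [500.0, 336.0, 161.0], [499.0, 333.0, 164.0], [500.0, 331.0, 162.0], [500.0, 330.0, 160.0], [499.0, 353.0, 147.0], [498.0, 350.0, 148.0], [499.0, 348.0, 147.0], [499.0, 346.0, 147.0], [498.0, 342.0, 153.0], [498.0, 339.0, 157.0], [498.0, 337.0, 156.0], [498.0, 335.0, 154.0], [498.0, 332.0, 160.0], [498.0, 330.0, 158.0], [497.0, 351.0, 143.0], [496.0, 348.0, 149.0], [497.0, 347.0, 142.0], [497.0, 344.0, 144.0], [496.0, 340.0, 151.0], [497.0, 339.0, 146.0], [496.0, 336.0, 149.0], [496.0, 334.0, 151.0], [496.0, 331.0, 155.0], [495.0, 352.0, 141.0], [495.0, 350.0, 140.0]]
cup [349.  80.  27.] [ 411.  213. 1187.]
decoy [377.  80.  26.] [ 430.  509. 1187.]
```

View pics/crop1.png

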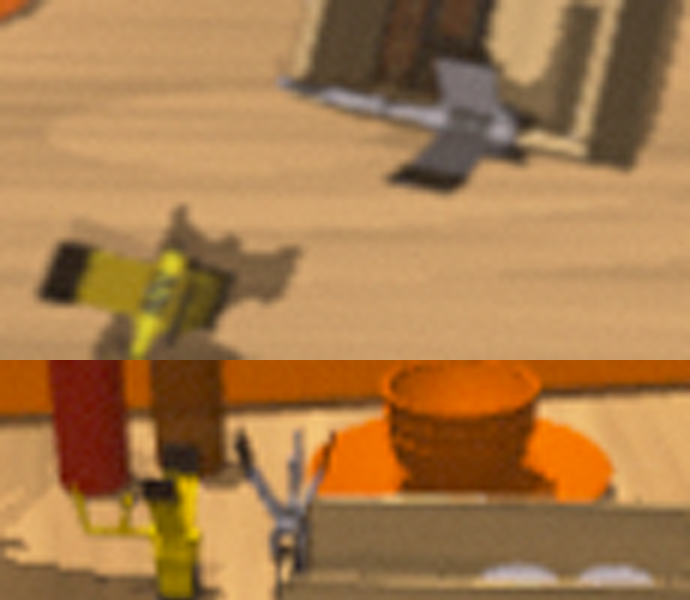

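The grey clip at top (160,260) and side (248,175) has its jaws on the caddy's end wall, so it is the one meant. The yellow one at top (108,290) stands off on the table and is left alone. The pot fit gives r = 81.9 mm at z = 124 mm and the caddy is 121 mm wide, both as described. Now the lever midpoint in the clip's frame.

```bash
python3 - <<'E'
from h import *
z=np.load('/tmp/top0.npz');p,d=z['p'],z['d'];W=cloud('top',d)
a=np.radians(-10.2);ex=np.array([-np.sin(a),np.cos(a)]);ey=np.array([-np.cos(a),-np.sin(a)])
w=W[235:285,135:190].reshape(-1,3);k=w[(w[:,2]>150)&(w[:,2]<200)]
xx,yy=k[:,:2]@ex,k[:,:2]@ey
for s in(-1,1):
    g=np.sign(yy-np.median(yy))==s
    print('lever',g.sum(),'x',xx[g].min(),xx[g].max(),xx[g].mean(),'y',yy[g].min(),yy[g].max(),'z',k[g,2].max())
    r=cv2.minAreaRect(k[g][:,:2].astype(np.float32));print(r)
mid=np.array([(np.percentile(xx,2)+np.percentile(xx,98))/2,(yy.min()+yy.max())/2]);print('grip xy',ex*mid[0]+ey*mid[1])
s=telemetry.sense();print(s['tool_pos'],s['joint_pos'])
E
```

```text
lever 46 x 412.73798007448437 435.6574090608755 424.0147888335768 y -437.2413464712643 -429.65134921995354 z 172.87553936374275
((501.7072448730469, 340.7393798828125), (22.92742347717285, 7.576388835906982), 79.7103500366211)
lever 46 x 412.1416726215236 435.9090422379542 423.9513305098721 y -428.0408579323318 -381.23505310147107 z 173.61252147450773
((473.4008483886719, 345.8564758300781), (23.768062591552734, 46.711185455322266), 80.28379821777344)
grip xy [477.86593564 344.89338359]
[211.01669167 561.14102297 230.33462095] [ 6.44911611e+01  7.51214191e+00  8.53230941e+01  1.41884033e-03
  8.72614515e+01 -4.89417809e+00]
```

Levers measure 23.4 mm wide, 56 mm span and 172 mm high, all matching the description, and the yaw fits the caddy's. I'll move above it: -326 mm along tool x, -108.5 mm along tool y, then turn +79.6° about tool z.

```bash
python3 -m jog '[[[-0.931,-0.31,0,0,0,0,1],[-0.931,-0.31,0,0,0,0,1],[-0.931,-0.31,0,0,0,0,1],[-0.931,-0.31,0,0,0,0,1],[-0.931,-0.31,0,0,0,0,1],[-0.931,-0.31,0,0,0,0,1],[-0.931,-0.31,0,0,0,0,1]]]' 30; python3 -m jog '[[[0,0,0,0,0,0.02764,1],[0,0,0,0,0,0.02764,1],[0,0,0,0,0,0.02764,1],[0,0,0,0,0,0.02764,1],[0,0,0,0,0,0.02764,1],[0,0,0,0,0,0.02764,1],[0,0,0,0,0,0.02764,1],[0,0,0,0,0,0.02764,1],[0,0,0,0,0,0,1],[0,0,0,0,0,0,1]]]'
```

```text
time: 0.98
tool_pos: [478.9, 344.0, 230.9]
tcp_rot: [-180.0, -0.0, 159.4]
ft_force: [0.3, 0.4, 0.5]
finger_gap: 85.6
time: 2.22
tool_pos: [477.9, 345.2, 231.0]
tcp_rot: [-180.0, 0.0, 80.0]
ft_force: [0.6, 0.4, 0.4]
finger_gap: 85.0
```

```bash
python3 -m jog '[[[0,0,0.5,0,0,0,1],[0,0,0.5,0,0,0,1],[0,0,0.4,0,0,0,1],[0,0,0.3,0,0,0,1],[0,0,0,0,0,0,1]]]'; python3 - <<'E'
from h import *
p,d=take('side','s1');a=cv2.resize(p[120:200,190:310],None,fx=5,fy=5,interpolation=2);cv2.imwrite('pics/c2.png',a[:,:,::-1])
E
```

```text
time: 2.85
tool_pos: [477.2, 344.9, 144.9]
tcp_rot: [-179.9, 0.1, 79.8]
ft_force: [0.1, 0.7, 0.6]
finger_gap: 85.6
```

View pics/c2.png

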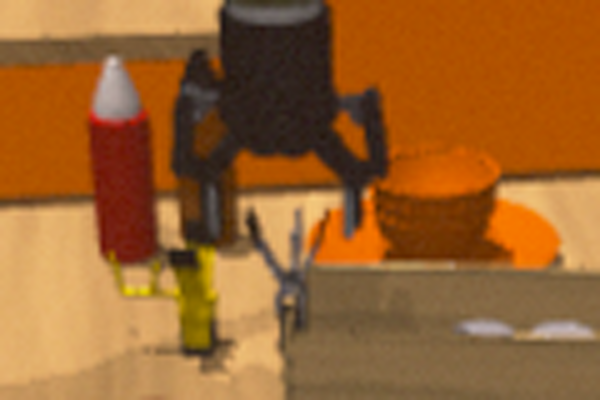

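Crop: fingertips at (210,235) and (350,235) stand outside the levers at (250,213) and (325,213) and overlap them in height. The finger midpoint may be about 5 mm toward the robot, so I'll check that in 3D before closing.

```bash
python3 - <<'E'
from h import *
a=np.radians(-10.2);ex=np.array([-np.sin(a),np.cos(a)]);ey=np.array([-np.cos(a),-np.sin(a)])
def rep(n,W,box):
    w=W[box].reshape(-1,3);w=w[(np.hypot(w[:,0]-478,w[:,1]-345)<75)&(w[:,2]>135)&(w[:,2]<230)]
    X=w[:,:2]@ex-424;Y=w[:,:2]@ey
    for z in range(140,190,8):
        k=(abs(w[:,2]-z)<4)
        if k.any(): print(n,z,np.unique((Y[k]+404.5-9).round()).astype(int).tolist())
rep('side',cloud('side',np.load('/tmp/s1.npz')['d']),np.s_[100:200,190:310])
p,d=take('top','t1');rep('top',cloud('top',d),np.s_[200:300,110:220])
E
```

```text
side 140 [-33, -32, -30, -19, -15, -5, -3, -1]
side 148 [-37, -35, -33, -18, -16, -15, 0, 1, 2, 3]
side 156 [-38, 3, 4, 5, 6, 8, 29, 33, 35]
side 164 [-68, -65, -62, -61, -59, -58, -41, 6, 8, 29, 30, 32, 35, 36, 39]
side 172 [-69, -68, -65, -62, -59, -44, -43, -42, 8, 9, 11, 29, 30, 31, 32, 35, 36, 39, 43]
side 180 [-69, -65, -62, -59, -58, 29, 30, 31, 35, 38, 39, 43]
side 188 [-69, -65, -63, -62, -59, 28, 29, 30, 31, 34, 35, 38, 41, 43]
top 140 [-31, -30, -29, -28, -27, -26]
top 148 [-34, -33, -32, -30]
top 156 [-36, -35, -34]
top 164 [-61, -54, -39, -38, -37]
top 172 [-68, -66, -63, -60, -57, -55, -54, -42, -41, -40, -39]
top 180 [-60, -58, -56, -54]
top 188 [-59, -57, -55]
```

Inner finger faces give a midpoint of -14.8 and the levers -16.5, so the grip is centred within 2 mm. Squeezing to about 30 mm.

```bash
python3 -m jog '[[[0,0,0,0,0,0,0.6],[0,0,0,0,0,0,0.5],[0,0,0,0,0,0,0.4],[0,0,0,0,0,0,0.35],[0,0,0,0,0,0,0.35],[0,0,0,0,0,0,0.35],[0,0,0,0,0,0,0.35]]]' 40;  python3 - <<'E'
from h import *
p,d=take('side','s2');a=cv2.resize(p[120:200,190:310],None,fx=5,fy=5,interpolation=2);cv2.imwrite('pics/c3.png',a[:,:,::-1])
E
```

```text
time: 3.82
tool_pos: [478.0, 345.3, 146.2]
tcp_rot: [-180.0, 0.0, 79.8]
ft_force: [0.6, -0.2, -1.7]
finger_gap: 30.4
```

View pics/c3.png

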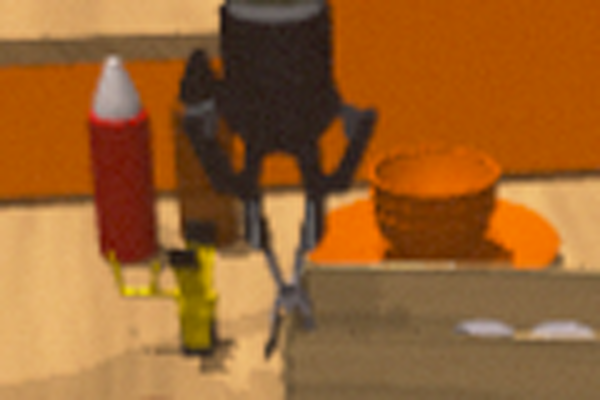

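The crop shows both pads on the levers at (258,225) and (312,225), with the jaws open: the outer jaw at (270,350) is clear of the wall. Lifting 90 mm.

```bash
python3 -m jog '[[[0,0,-0.1,0,0,0,0.35],[0,0,-0.2,0,0,0,0.35],[0,0,-0.3,0,0,0,0.35],[0,0,-0.3,0,0,0,0.35],[0,0,-0.3,0,0,0,0.35],[0,0,-0.3,0,0,0,0.35],[0,0,-0.3,0,0,0,0.35],[0,0,0,0,0,0,0.35],[0,0,0,0,0,0,0.35]]]';  python3 - <<'E'
from h import *
p,d=take('side','s3');a=cv2.resize(p[90:170,200:320],None,fx=5,fy=5,interpolation=2)
q,e=take('top','t3');b=cv2.resize(q[190:300,90:230],None,fx=4,fy=4,interpolation=2);cv2.imwrite('pics/c4.png',a[:,:,::-1])
W=cloud('side',d)[90:180,200:320].reshape(-1,3)
k=W[(np.hypot(W[:,0]-478,W[:,1]-345)<70)&(W[:,2]>120)&(W[:,2]<300)]
an=np.radians(-10.2);ex=np.array([-np.sin(an),np.cos(an)]);ey=np.array([-np.cos(an),-np.sin(an)])
r=k[:,:2]-[478,345.3]
for z in range(150,280,8):
    m=abs(k[:,2]-z)<4
    if m.any(): print(z,'y',np.unique((r[m]@ey).round()).astype(int).tolist(),'x',(r[m]@ex).min().round(),(r[m]@ex).max().round())
E
```

```text
time: 5.0
tool_pos: [477.8, 345.2, 235.8]
tcp_rot: [-180.0, 0.0, 79.8]
ft_force: [0.1, -0.2, -1.2]
finger_gap: 30.2
150 y [18] x 10.0 10.0
158 y [-23, -22, -21, -20, 10, 11, 15, 16] x -17.0 10.0
166 y [-20, -19, -18, -17, -13, 7, 10, 11] x -18.0 12.0
174 y [-17, -16, -14, -13, 6, 7, 8, 10] x -20.0 14.0
182 y [-16, -14, 8, 10] x -17.0 5.0
190 y [-16, -15, -14, -13, -11, 8, 10, 11] x -18.0 14.0
198 y [-13, -11, -10, -8, -7, -5, -3, -1, 0, 1, 2, 6] x -21.0 33.0
206 y [-8, -7, -5, -4, -3, -2, 0, 2, 3, 4, 5] x -21.0 29.0
214 y [-4, -3, 4, 5, 6] x -15.0 33.0
222 y [-12, -11, -8, 7, 9, 10] x -14.0 25.0
230 y [-12, 10, 11, 12] x -12.0 6.0
238 y [-22, -19, -16, -15, -12, 11, 12, 15, 18, 22] x -15.0 -3.0
246 y [-28, -26, -22, -19, -16, -13, -12, 12, 14, 15, 18, 19, 21, 25, 28] x -18.0 4.0
254 y [-29, -26, -23, -20, -17, -16, -13, 12, 13, 14, 15, 18, 20, 21, 24, 25, 28] x -16.0 9.0
262 y [-29, -27, -26, -23, -20, -19, -17, -16, 15, 16, 17, 20, 24, 27] x -16.0 5.0
270 y [-29, -27, -26, -23, -20, -17, -15, 15, 17, 20, 24, 27] x -15.0 6.0
278 y [-44, -34, -33, -30, -28, -27, -24, -21, -20, -17, 16, 17, 19, 22, 23, 26, 30, 31, 33, 37, 40] x -19.0 -5.0
```

View pics/c4.png

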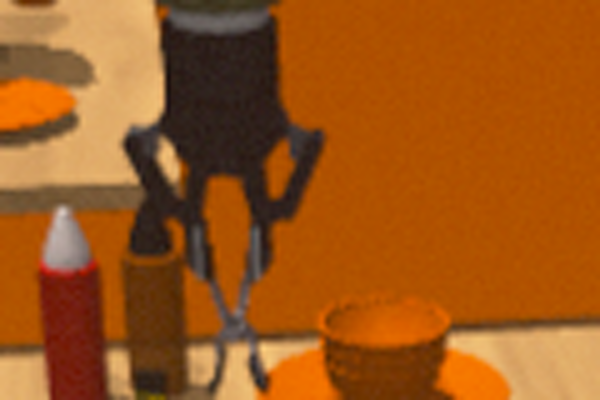

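The clip is held upright, jaws about 20 mm apart, hinge about 26 mm below the TCP, with the mouth about 3 mm off toward +x. I'll carry it to the near side of the rim, where the same yaw is radial: (-297, +58.4) mm in tool x, y.

```bash
python3 -m jog '[[[-0.5,0.098,0,0,0,0,0.35],[-0.74,0.146,0,0,0,0,0.35],[-0.74,0.146,0,0,0,0,0.35],[-0.74,0.146,0,0,0,0,0.35],[-0.74,0.146,0,0,0,0,0.35],[-0.74,0.146,0,0,0,0,0.35],[-0.74,0.146,0,0,0,0,0.35],[-0.6,0.118,0,0,0,0,0.35],[-0.4,0.078,0,0,0,0,0.35],[0,0,0,0,0,0,0.35],[0,0,0,0,0,0,0.35]]]';  python3 - <<'E'
from h import *
p,d=take('side','s5');a=cv2.resize(p[100:260,200:360],None,fx=3.7,fy=3.7,interpolation=2)
cv2.imwrite('pics/c5.png',a[:,:,::-1])
W=cloud('side',d)[100:280,180:380].reshape(-1,3)
an=np.radians(-10.2);ex=np.array([-np.sin(an),np.cos(an)]);ey=np.array([-np.cos(an),-np.sin(an)])
c=telemetry.sense()['tool_pos'][:2]
k=W[(np.hypot(W[:,0]-c[0],W[:,1]-c[1])<70)&(W[:,2]>140)&(W[:,2]<250)];r=k[:,:2]-c
for z in range(150,250,8):
    m=abs(k[:,2]-z)<4
    if m.any(): print(z,'y',np.unique((r[m]@ey).round()).astype(int).tolist(),'x',(r[m]@ex).min().round(),(r[m]@ex).max().round())
# pot rim in side and top
for n,w in(('side',cloud('side',d)[190:270,225:345]),('top',cloud('top',np.load('/tmp/top0.npz')['d'])[180:275,250:355])):
    w=w.reshape(-1,3);q=w[abs(w[:,2]-125)<3];q=q[abs(np.hypot(q[:,0]-565.4,q[:,1]-27.7)-82)<9]
    for _ in range(4):
        s=np.linalg.lstsq(np.c_[2*q[:,:2],np.ones(len(q))],(q[:,:2]**2).sum(1),rcond=None)[0];rad=np.sqrt(s[2]+s[0]**2+s[1]**2)
        q=q[abs(np.hypot(*(q[:,:2]-s[:2]).T)-rad)<5]
    print(n,s[:2],rad,len(q))
E
```

```text
time: 6.48
tool_pos: [482.7, 43.1, 235.9]
tcp_rot: [-180.0, -0.0, 79.8]
ft_force: [1.0, 0.7, -1.9]
finger_gap: 30.3
158 y [-25, -24, -23, -22, -21, -20, -17, 9, 11, 14, 15, 16, 17] x -16.0 8.0
166 y [-20, -19, -18, -17, -15, -14, 8, 11] x -17.0 6.0
174 y [-18, -17, -16, -14, -12, 6, 8, 11] x -16.0 12.0
182 y [-17, -16, -15, -14, -12, -11, 5, 6, 7, 8, 11] x -18.0 10.0
190 y [-16, -15, -14, 7, 9, 11] x -17.0 12.0
198 y [-14, -13, -12, -11, -9, -8, -6, -4, -3, -1, 1, 2, 5, 6, 7, 8] x -19.0 29.0
206 y [-7, -6, -5, -4, -3, -2, -1, 0, 2, 3, 4, 5] x -19.0 30.0
214 y [-10, -6, -4, -3, 5, 6, 7] x -15.0 62.0
222 y [-10, -7, -6, 7, 8, 9] x -14.0 66.0
230 y [-13, -12, 9, 10, 11] x -16.0 10.0
238 y [-24, -21, -19, -16, -15, -13, 11, 12, 15, 17, 20] x -16.0 13.0
246 y [-29, -28, -27, -26, -24, -22, -21, -19, -16, -13, 11, 12, 13, 14, 17, 19, 20, 22, 23, 25, 26, 28] x -17.0 4.0
side [567.79074788  24.07936508] 81.89976220507774 254
top [565.35695747  27.74810007] 81.93330638497413 487
```

View pics/c5.png

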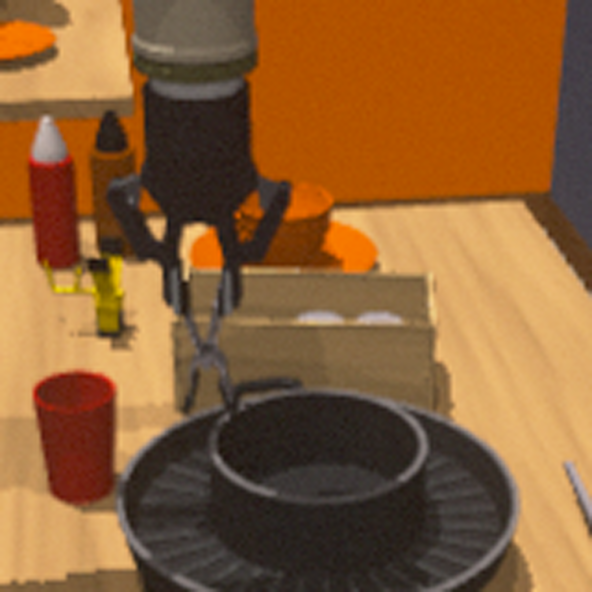

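The open jaws at crop (190-237,400) straddle the rim's near edge at (212,440). The side camera's jaw midpoint is within 1.5 mm of the rim line. Lowering 65 mm with a 1 mm nudge.

```bash
python3 -m jog '[[[0,0.02,0.15,0,0,0,0.35],[0,0,0.2,0,0,0,0.35],[0,0,0.2,0,0,0,0.35],[0,0,0.2,0,0,0,0.35],[0,0,0.2,0,0,0,0.35],[0,0,0.15,0,0,0,0.35],[0,0,0.1,0,0,0,0.35],[0,0,0.1,0,0,0,0.35],[0,0,0,0,0,0,0.35],[0,0,0,0,0,0,0.35]]]';  python3 - <<'E'
from h import *
p,d=take('side','s6');a=cv2.resize(p[140:240,200:320],None,fx=5,fy=5,interpolation=2)
cv2.imwrite('pics/c6.png',a[:,:,::-1]);print(telemetry.sense()['ft_force'])
E
```

```text
time: 7.78
tool_pos: [484.1, 42.5, 171.6]
tcp_rot: [180.0, -0.0, 79.8]
ft_force: [0.2, 0.5, -1.2]
finger_gap: 30.1
[ 0.16392891  1.45130571 -0.72238762]
```

View pics/c6.png

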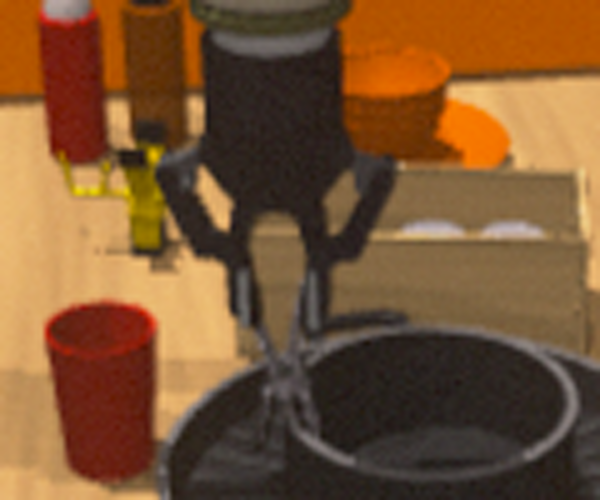

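One jaw is outside the wall (272,430) and the other inside (308,415), with no contact force. Opening gently.

```bash
python3 -m jog '[[[0,0,0,0,0,0,0.42],[0,0,0,0,0,0,0.5],[0,0,0,0,0,0,0.57],[0,0,0,0,0,0,0.64],[0,0,0,0,0,0,0.75],[0,0,0,0,0,0,1],[0,0,0,0,0,0,1],[0,0,0,0,0,0,1]]]';  python3 - <<'E'
from h import *
p,d=take('side','s7');a=cv2.resize(p[140:240,200:320],None,fx=5,fy=5,interpolation=2)
cv2.imwrite('pics/c7.png',a[:,:,::-1]);print(telemetry.sense()['ft_force'])
E
```

```text
time: 8.82
tool_pos: [483.9, 42.5, 171.3]
tcp_rot: [-180.0, -0.0, 79.8]
ft_force: [-0.4, 0.5, -0.6]
finger_gap: 85.6
[ 0.14534499  0.40828625 -0.87601377]
```

View pics/c7.png

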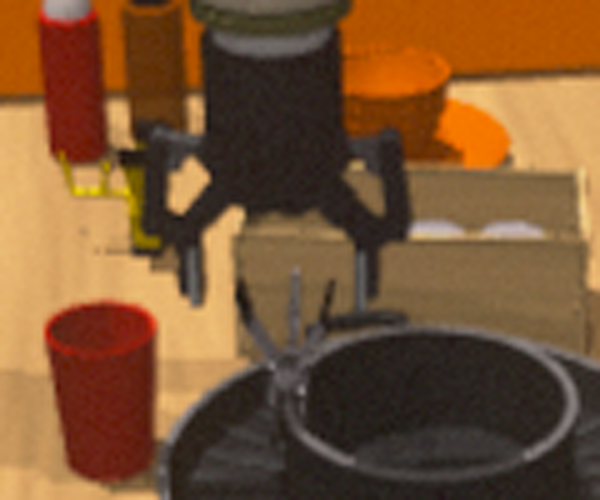

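The clip is shut on the wall, hinge at (287,378), and the fingers are clear of the levers. Retreating, then measuring the result from both cameras.

```bash
python3 -m jog '[[[0,0,-0.3,0,0,0,1],[0,0,-0.6,0,0,0,1],[0,0,-0.8,0,0,0,1],[0,0,-0.8,0,0,0,1],[-0.8,0,-0.5,0,0,0,1],[-1,0,0,0,0,0,1],[-1,0,0,0,0,0,1],[-1,0,0,0,0,0,1],[-1,0,0,0,0,0,1],[0,0,0,0,0,0,1],[0,0,0,0,0,0,1]]]';  python3 - <<'E'
from h import *
an=np.radians(-10.2);ex=np.array([-np.sin(an),np.cos(an)]);ey=np.array([-np.cos(an),-np.sin(an)])
o=[]
for n,pc in(('side',(567.8,24.1)),('top',(565.4,27.7))):
    p,d=take(n,n+'8');W=cloud(n,d).reshape(-1,3);r=W[:,:2]-pc
    X=r@ex;Y=r@ey;m=(abs(X)<75)&(Y>40)&(Y<125)&(W[:,2]>128)&(W[:,2]<215)
    for z in range(130,210,6):
        k=m&(abs(W[:,2]-z)<3)
        if k.any(): print(n,z,'Y',np.unique(Y[k].round()).astype(int).tolist(),'X',X[k].min().round(),X[k].max().round())
    k=m&(W[:,2]>180);print(n,'levers: Ymid',(Y[k].min()+Y[k].max())/2,'Yspan',np.ptp(Y[k]),'Xmid',(X[k].min()+X[k].max())/2,'top z',W[k,2].max())
    u,v=(200,150) if n=='side' else (240,190)
    o.append(cv2.resize(p[v:v+100,u:u+100],(400,400),interpolation=2))
cv2.imwrite('pics/c8.png',np.hstack(o)[:,:,::-1])
E
```

```text
time: 10.25
tool_pos: [441.4, -193.6, 322.1]
tcp_rot: [180.0, -0.0, 79.7]
ft_force: [-0.2, -0.0, 0.1]
finger_gap: 85.5
side 130 Y [71, 72, 91] X -12.0 11.0
side 136 Y [72, 73, 74, 79, 82, 85, 91, 92] X -13.0 10.0
side 142 Y [74, 76, 77, 78, 79, 80, 82, 84, 85, 87, 88] X -17.0 54.0
side 148 Y [74, 76, 77, 78, 79, 80, 81, 82, 83, 84, 85, 86, 88, 89, 91] X -14.0 62.0
side 154 Y [70, 71, 72, 73, 74, 82, 90, 91, 92, 93] X -8.0 66.0
side 160 Y [68, 69, 70, 82, 94, 95, 96] X -8.0 64.0
side 166 Y [65, 66, 67, 82, 96, 97, 98, 99, 100] X -9.0 66.0
side 172 Y [61, 82, 99, 100, 101, 102] X -10.0 67.0
side 178 Y [61, 62, 103, 104] X -13.0 11.0
side 184 Y [58, 60, 104, 105, 106] X -11.0 12.0
side 190 Y [55, 57, 58, 105, 106, 107, 109] X -12.0 13.0
side 196 Y [56, 57, 107, 109] X -9.0 6.0
side levers: Ymid 82.28154876683404 Yspan 53.6573662061649 Xmid 0.8878977814616276 top z 196.31353804237722
top 130 Y [55, 61, 70, 72, 75] X -52.0 64.0
top 136 Y [73, 84, 89, 91] X -12.0 32.0
top 142 Y [75, 76, 77, 78, 79, 80, 81, 82, 83, 84, 85, 86, 87, 89] X -16.0 56.0
top 148 Y [72, 73, 74, 75, 76, 77, 78, 79, 80, 81, 82, 83, 84, 85, 86, 87, 88, 89, 90, 91] X -15.0 60.0
top 154 Y [70, 71, 72, 73, 74, 80, 82, 90, 91, 92, 93, 94, 95] X -11.0 60.0
top 160 Y [66, 67, 68, 69, 70, 71, 72, 84, 93, 94, 95, 96, 97] X -10.0 32.0
top 166 Y [64, 65, 66, 67, 68, 70, 79, 80, 81, 82, 84, 94, 96, 97, 98, 99, 100] X -11.0 67.0
top 172 Y [62, 63, 64, 65, 66, 80, 82, 83, 100, 101, 102] X -10.0 66.0
top 178 Y [60, 61, 62, 63, 102, 103, 104] X -12.0 12.0
top 184 Y [58, 59, 60, 61, 104, 105] X -11.0 11.0
top 190 Y [55, 56, 57, 58, 59, 60, 106, 107, 109] X -11.0 12.0
top 196 Y [55, 56, 57, 58, 106, 108, 109, 110] X -12.0 12.0
top levers: Ymid 82.13021559087316 Yspan 54.815233283618205 Xmid 0.31533300173582113 top z 196.49966615226913
```

View pics/c8.png

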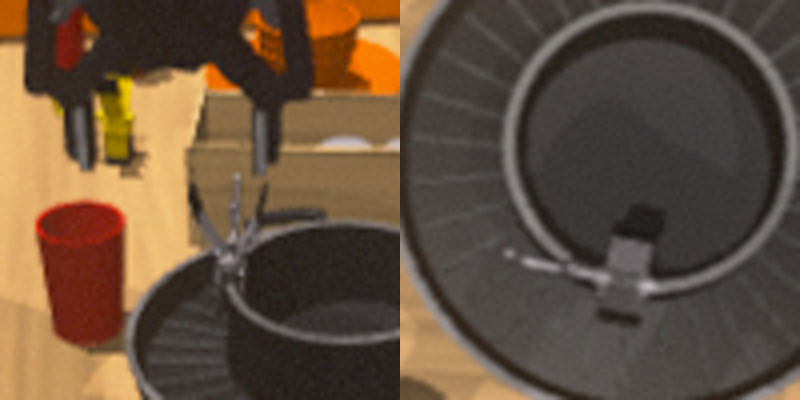

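Both views show the clip square and upright on the rim. It sits at radius 82 mm, is under 1 mm off square, has its lever tips at 196 mm (hinge about 145 mm) and a lever span of about 55 mm, so it is shut on a 6 mm wall. The robot is clear, so I'm handing in.

```bash
python3 -c "
from bench import job;print(job.hand_in())"
```

```text
the job is handed in; nothing more can be done
None
```

I took the grey clip off the caddy's end wall and clipped it onto the near side of the soup pot's rim. I then let go, moved the arm clear and handed the job in; the arm's last move ended at 10.25 s. No verdict was reported.

My last checks, with the top and side cameras agreeing:

| Check | Measured | Allowed |
|---|---|---|
| Distance from pot centre (clip's middle, taken at the lever tips) | 82 mm | 74–90 mm |
| Off square (pot centre from the clip's y-z plane) | under 1 mm | 24 mm |
| Hinge height (worked out from lever tips at 196 mm) | about 145 mm | 128–157 mm |
| Lever span | 54–55 mm | 56 mm is shut on a 6 mm wall |

The levers and jaws stand symmetrical about the wall, so the clip is upright.

- **Camera disagreement:** the two cameras differed by about 2–4 mm on where the pot's centre is. I therefore judged the clip against the pot within each view.
- **Not measured:** I did not measure the cup, bowls and ladle again at the end. The path stayed clear of them, and the wrist force readings stayed under 2 N.

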